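# Present two dark owls on the display carousel

## Task

Set exactly two of the dark stone owls from the pulp tray upright into the yellow dish of the carousel, setting each one down rather than dropping it, and leave the third dark owl in its place, and the pale owls, turtle and brush alone. Only then turn the carousel until the yellow dish points straight at the red arrow on the base, with both owls still standing in it. Finish while gripping the carousel's steel post, holding it still there for the photo: do not let go.

Things in the scene. Friction and masses are not known exactly. Their poses are not given: they have to be found in the camera images.
- dark_owl_1_center (a point): A small egg-shaped owl carved from black stone with yellow eyes, round in plan, 36 mm in diameter (widest from 14 to 32 mm above its flat 29 mm foot), 50 mm tall, about 0.1 kg, standing in the pulp tray. The point is its centre, 25 mm above the foot; z is its own upright axis.
- dark_owl_2_center (a point): A small egg-shaped owl carved from black stone with yellow eyes, round in plan, 36 mm in diameter (widest from 14 to 32 mm above its flat 29 mm foot), 50 mm tall, about 0.1 kg, standing in the pulp tray. The point is its centre, 25 mm above the foot; z is its own upright axis.
- dark_owl_3_center (a point): A small egg-shaped owl carved from black stone with yellow eyes, round in plan, 36 mm in diameter (widest from 14 to 32 mm above its flat 29 mm foot), 50 mm tall, about 0.1 kg, standing in the pulp tray. The point is its centre, 25 mm above the foot; z is its own upright axis.
- pale_owl_1_center (a point): A small egg-shaped owl carved from cream-white stone with yellow eyes, round in plan, 36 mm in diameter (widest from 14 to 32 mm above its flat 29 mm foot), 50 mm tall, about 0.1 kg, standing in the pulp tray. The point is its centre, 25 mm above the foot; z is its own upright axis. To be left alone.
- pale_owl_2_center (a point): A small egg-shaped owl carved from cream-white stone with yellow eyes, round in plan, 36 mm in diameter (widest from 14 to 32 mm above its flat 29 mm foot), 50 mm tall, about 0.1 kg, standing in the pulp tray. The point is its centre, 25 mm above the foot; z is its own upright axis. To be left alone.
- pulp_tray: Fixed square egg tray of grey-brown pulp, 170 x 170 mm, 3 x 3 pockets spaced 52 mm along its x and y axes; an owl stands in each corner pocket and in the middle one. The origin is the centre of its underside on the table; the pocket floor is 8 mm above that. Small cones, 18 mm wide at the foot and 16 mm high above the floor, stand at the corners of every pocket, so fingers fit best along the tray's x or y axis, where the next pocket is empty.
- carousel_base: Fixed dark wooden base of the carousel, a disc 300 mm in diameter and 18 mm thick with a tongue on one side that bears the flat red arrow. The origin is the centre of its underside on the table, on the turntable's upright axis; its x axis points from the axis outwards through the red arrow.
- turntable (a joint): Angle (rad) of the light wooden turntable (280 mm in diameter, upper face 32 mm above the table): 0 (or any whole turn) when the yellow dish points at the red arrow, growing anticlockwise seen from above. It turns either way without stops, against light friction (about 1 N at the post) and stays where it is left. It carries three shallow rectangular dishes a quarter turn apart, one yellow and two brown, and the steel post opposite the yellow dish.
- yellow_dish (a point): Centre of the inner floor of the yellow dish, 35 mm above the table and 85 mm from the turntable's axis; x points outwards from the axis, y along the dish. Inside it measures 68 mm (x) by 88 mm (y); its 3 mm thick rim stands 10 mm above the floor. Two owls fit side by side along y, about 21 mm either side of the centre.
- grip_post (a point): Upright round steel post fixed on the turntable opposite the yellow dish, 85 mm from the axis, 16 mm in diameter, 100 mm tall, turning with it. The point is the centre of its foot, 32 mm above the table; its top is 132 mm above the table, so carry owls over it higher than that. Gripped from above it can swivel between the fingers.
- stone_turtle: Grey carved stone turtle, 90 x 75 mm, 36 mm high, origin at the centre of its underside. To be left alone.
- dust_brush_grip (a point): Handle of a small dusting brush lying on the table. To be left alone.
There are look-alikes about, which are no part of the job. Leave any green look-alike of the part that bears dark_owl_2_center alone. What is shaped like the part that bears dark_owl_3_center but green is not meant.

How it is judged (in metres and radians):
On the way, in this order (a step that is already met when the one before it is completed fails the run):
1. exactly two dark owls stand released in the yellow dish, the third still in its pocket, before the dish is turned to the arrow ((((x of dark_owl_2_center in the frame of yellow_dish between -0.036 and 0.036 m and y of dark_owl_2_center in the frame of yellow_dish between -0.046 and 0.046 m and z of dark_owl_2_center in the frame of yellow_dish between 0.018 and 0.032 m and angle between dark_owl_2_center's own z axis and vertical below 0.3 rad) and (x of dark_owl_3_center in the frame of yellow_dish between -0.036 and 0.036 m and y of dark_owl_3_center in the frame of yellow_dish between -0.046 and 0.046 m and z of dark_owl_3_center in the frame of yellow_dish between 0.018 and 0.032 m and angle between dark_owl_3_center's own z axis and vertical below 0.3 rad) and (distance of dark_owl_1_center from where it was at the start of the episode below 0.02 m and angle between dark_owl_1_center's own z axis and vertical below 0.3 rad)) or ((x of dark_owl_1_center in the frame of yellow_dish between -0.036 and 0.036 m and y of dark_owl_1_center in the frame of yellow_dish between -0.046 and 0.046 m and z of dark_owl_1_center in the frame of yellow_dish between 0.018 and 0.032 m and angle between dark_owl_1_center's own z axis and vertical below 0.3 rad) and (x of dark_owl_3_center in the frame of yellow_dish between -0.036 and 0.036 m and y of dark_owl_3_center in the frame of yellow_dish between -0.046 and 0.046 m and z of dark_owl_3_center in the frame of yellow_dish between 0.018 and 0.032 m and angle between dark_owl_3_center's own z axis and vertical below 0.3 rad) and (distance of dark_owl_2_center from where it was at the start of the episode below 0.02 m and angle between dark_owl_2_center's own z axis and vertical below 0.3 rad)) or ((x of dark_owl_1_center in the frame of yellow_dish between -0.036 and 0.036 m and y of dark_owl_1_center in the frame of yellow_dish between -0.046 and 0.046 m and z of dark_owl_1_center in the frame of yellow_dish between 0.018 and 0.032 m and angle between dark_owl_1_center's own z axis and vertical below 0.3 rad) and (x of dark_owl_2_center in the frame of yellow_dish between -0.036 and 0.036 m and y of dark_owl_2_center in the frame of yellow_dish between -0.046 and 0.046 m and z of dark_owl_2_center in the frame of yellow_dish between 0.018 and 0.032 m and angle between dark_owl_2_center's own z axis and vertical below 0.3 rad) and (distance of dark_owl_3_center from where it was at the start of the episode below 0.02 m and angle between dark_owl_3_center's own z axis and vertical below 0.3 rad))) and contact force between the fingers and dark_owl_1 below 0.1 N and contact force between the fingers and dark_owl_2 below 0.1 N and contact force between the fingers and dark_owl_3 below 0.1 N and not (y of yellow_dish in the frame of carousel_base between -0.01 and 0.01 m and x of yellow_dish in the frame of carousel_base above 0 m)), for 0.3 s.
2. the yellow dish points at the red arrow, held still by the post, the owls still in it ((((x of dark_owl_2_center in the frame of yellow_dish between -0.036 and 0.036 m and y of dark_owl_2_center in the frame of yellow_dish between -0.046 and 0.046 m and z of dark_owl_2_center in the frame of yellow_dish between 0.018 and 0.032 m and angle between dark_owl_2_center's own z axis and vertical below 0.3 rad) and (x of dark_owl_3_center in the frame of yellow_dish between -0.036 and 0.036 m and y of dark_owl_3_center in the frame of yellow_dish between -0.046 and 0.046 m and z of dark_owl_3_center in the frame of yellow_dish between 0.018 and 0.032 m and angle between dark_owl_3_center's own z axis and vertical below 0.3 rad) and (distance of dark_owl_1_center from where it was at the start of the episode below 0.02 m and angle between dark_owl_1_center's own z axis and vertical below 0.3 rad)) or ((x of dark_owl_1_center in the frame of yellow_dish between -0.036 and 0.036 m and y of dark_owl_1_center in the frame of yellow_dish between -0.046 and 0.046 m and z of dark_owl_1_center in the frame of yellow_dish between 0.018 and 0.032 m and angle between dark_owl_1_center's own z axis and vertical below 0.3 rad) and (x of dark_owl_3_center in the frame of yellow_dish between -0.036 and 0.036 m and y of dark_owl_3_center in the frame of yellow_dish between -0.046 and 0.046 m and z of dark_owl_3_center in the frame of yellow_dish between 0.018 and 0.032 m and angle between dark_owl_3_center's own z axis and vertical below 0.3 rad) and (distance of dark_owl_2_center from where it was at the start of the episode below 0.02 m and angle between dark_owl_2_center's own z axis and vertical below 0.3 rad)) or ((x of dark_owl_1_center in the frame of yellow_dish between -0.036 and 0.036 m and y of dark_owl_1_center in the frame of yellow_dish between -0.046 and 0.046 m and z of dark_owl_1_center in the frame of yellow_dish between 0.018 and 0.032 m and angle between dark_owl_1_center's own z axis and vertical below 0.3 rad) and (x of dark_owl_2_center in the frame of yellow_dish between -0.036 and 0.036 m and y of dark_owl_2_center in the frame of yellow_dish between -0.046 and 0.046 m and z of dark_owl_2_center in the frame of yellow_dish between 0.018 and 0.032 m and angle between dark_owl_2_center's own z axis and vertical below 0.3 rad) and (distance of dark_owl_3_center from where it was at the start of the episode below 0.02 m and angle between dark_owl_3_center's own z axis and vertical below 0.3 rad))) and y of yellow_dish in the frame of carousel_base between -0.01 and 0.01 m and x of yellow_dish in the frame of carousel_base above 0 m and contact force between the fingers and turntable_c0 above 2 N and velocity of joint turntable between -0.05 and 0.05 rad/s), for 0.4 s.
At the end, for the whole second after the job is handed in: Exactly two dark owls upright (0.3 rad) on the yellow dish floor, untouched; the third within 20 mm of its start; dish centre within 10 mm sideways of the line from the axis through the arrow, on its side; turntable under 0.05 rad/s; fingers hold the post with over 2 N (all of step 2 and contact force between the fingers and dark_owl_1 below 0.1 N and contact force between the fingers and dark_owl_2 below 0.1 N and contact force between the fingers and dark_owl_3 below 0.1 N); the arm keeps its last pose, push and grip.
It fails at once if a pale owl, the turtle or the brush is moved by more than 30 mm, or a pale owl is tipped over (distance of any of pale_owl_1_center, pale_owl_2_center, stone_turtle, dust_brush_grip from where it was at the start of the episode above 0.03 m or angle between any of pale_owl_1_center, pale_owl_2_center's own z axis and vertical above 0.6 rad).
It fails at once if a dark owl is let go over the yellow dish more than 30 mm above its floor (dropped) ((x of dark_owl_1_center in the frame of yellow_dish between -0.04 and 0.04 m and y of dark_owl_1_center in the frame of yellow_dish between -0.05 and 0.05 m and z of dark_owl_1_center in the frame of yellow_dish above 0.057 m and contact force between the fingers and dark_owl_1 below 0.02 N) or (x of dark_owl_2_center in the frame of yellow_dish between -0.04 and 0.04 m and y of dark_owl_2_center in the frame of yellow_dish between -0.05 and 0.05 m and z of dark_owl_2_center in the frame of yellow_dish above 0.057 m and contact force between the fingers and dark_owl_2 below 0.02 N) or (x of dark_owl_3_center in the frame of yellow_dish between -0.04 and 0.04 m and y of dark_owl_3_center in the frame of yellow_dish between -0.05 and 0.05 m and z of dark_owl_3_center in the frame of yellow_dish above 0.057 m and contact force between the fingers and dark_owl_3 below 0.02 N)).
It also fails if it takes over 67 s, if anything falls off the work surface, if the arm or the gripper's body presses on something with over 40 N, if the wrist force passes 120 N, or if a joint passes its speed limit or range.

## Robot

A 6-joint arm with a two-finger parallel gripper is mounted at the origin on the work surface. World frame = base frame: x ahead of the robot, y to its left, z up, the work surface at z = 0. Lengths are in mm, angles in rad, forces in N, time in s.
With the tool pointing down it reaches from about 350 to 975 mm from the base axis. Payload 7.1 kg.
Tool frame: the origin (TCP) lies at the very end of the fingers, on their centre line; the grasp point (between the pads) lies 19 mm behind it; z points along the fingers, y is the direction in which the jaws open and shut (so a half turn about z gives the same grasp; the last joint's range is limited). The gripper opens to 88 mm and grips with 3 to 60 N. Pads are 20 mm wide; open, the fingers measure 115 mm over their backs; the gripper's body (75 mm by 178 mm) begins 61 mm behind the grasp point.
Start: joints at [-1.364, 0.423, 1.63, -0, 1.089, -0.019], TCP at [139.948, -609.113, 222.675] pointing down, gripper open.
Joint ranges: [-3, 3], [-0.9, 2.11], [0.09, 2.58], [-1.31, 4.45], [0.11, 2.69], [-2.54, 2.54]. Speed limits (rad/s): [2.39, 2.39, 3.01, 3.14, 3.14, 3.14].

## Interface

Orientations are given as a rotation vector (axis times angle).
In Python, from workcell import * gives the robot as it stands.
- The arm moves only by the tool play_rows, never from a script. Its argument "plan" is text: rows parted by semicolons, each of 7 numbers parted by spaces: the finger opening in cm, from 0 to 8.78, then the shift along the tool's x, y, z in cm, then the turn, a rotation vector about the tool's x, y, z in degrees. A call has 1 to 20 rows; each row shifts and turns the commanded pose from where the row before left it, along the tool's axes as they then stand; what a row does not reach is not made up. A row lasts 1/8 s, in which the tool goes at most 62.5 mm and 10.7 degrees, less where a joint would pass 70% of its speed; a pose out of reach is approached as far as the arm can. A call is refused whole if a number of a shift passes 6.25 or a number of a turn 10.7, either way. A call with a gripper value outside its range is refused whole. The fingers move at their own pace and stop on an object; the grip force is fixed at half the most. Time passes only in rows, so rows that do not move let the fingers close. It gives the time, the measured TCP pose, the force and the opening at its end, in the units of the state.
- get_obs(): the state, without advancing time (a new reading comes with each control period).
- get_image(name): name is "side" or "top" or "wrist"; returns a dict with "pixels" (400x640x3 uint8, red, green, blue), "range_z" (400x640 float32, mm along the optical axis (not along the pixel's ray), 0 where there is no reading), "fx", "fy", "cx", "cy" (pixels), "eye" and "attitude" of the camera in the world. Camera axes: x right, y down, z forward; pixel columns grow to the right and rows downward; lengths in mm; the calibration is good to about 2 mm. The wrist camera is an equidistant fisheye: a pixel r from the principal point sees the ray r / f radians off the axis. A picture is of the moment at which its call begins.
- close_job(): hands the job in, once; it reports no verdict.
The state is a dict: "t": time; "qpos": joint angles; "qvel": joint speeds; "joint_torque": joint torques, N m; "ee_pos": TCP position; "orientation": TCP orientation; "ft_force": force on the tool from outside, world axes, zero at the start; "moment": the same for the moment, N m; "width": finger opening in mm.
Only numpy, scipy, OpenCV 4.12 (cv2) and the standard library are available. Lean on these libraries where they do the work, as an engineer would, in place of code of your own. Each camera call takes 0.05 s, during which the arm holds its last target. There are 200 camera calls.

## Working session

There is one attempt and no reset: what is moved stays moved. The work goes in short steps, Python scripts to look and compute and a tool call to move; the robot and the scene stay as the last step left them, time stands still between calls to the robot, and variables do not carry over. Pictures are saved under pics/ and viewed, about 8 in all and at most 12, crops included, and the job is handed in when it is done.

Besides the shell and the picture viewer there is one more tool, called after ">>>" by a JSON object that holds its "api" and its "payload", one argument or row to a line. play_rows: Moves the arm, as the interface text tells. Its arguments: {"type":"object","properties":{"plan":{"type":"string"}},"required":["plan"]}

```bash
mkdir -p pics
cat > h.py <<'E'
import numpy as np, cv2
from workcell import *
def save(im,n): cv2.imwrite('pics/'+n,cv2.cvtColor(im,cv2.COLOR_RGB2BGR))
E
python3 - <<'E'
from h import *
import pickle
for n in('top','side'):
    d=get_image(n); pickle.dump(d,open(n+'.pkl','wb')); save(d['pixels'],n+'0.png')
    print(n,d['fx'],d['fy'],d['cx'],d['cy'],d['eye'],np.array(d['attitude']))
print(get_obs())
E
```

```text
top 427.09924014431243 427.09924014431243 323.181961843465 197.516090915941 [403.92859495 135.10292739 985.23336596] [-2.14409974  2.13162067 -0.15408726]
side 362.6897742172439 362.6897742172439 322.96715826328256 198.62158872395486 [513.64162394 735.74275763 616.67492639] [-0.15658421  2.87340847 -1.21230149]
{'t': 0.1, 'qpos': array([-1.36398153e+00,  4.23768308e-01,  1.63063437e+00,  1.35495494e-05,
        1.08862634e+00, -1.89845152e-02]), 'qvel': array([ 8.46769592e-04, -2.00779586e-03, -1.51423318e-03,  1.05438183e-05,
        1.40588906e-03, -8.09950591e-04]), 'joint_torque': array([-1.22014753e-04, -5.45610309e+01, -2.74324322e+01,  6.45540655e-02,
        1.88674178e-02, -5.57512044e-05]), 'ee_pos': array([ 139.85818556, -608.60951006,  221.96884992]), 'orientation': array([-3.12017108e+00, -3.53760676e-01,  1.92728501e-04]), 'ft_force': array([-0.59837328,  0.26898666, -0.42171809]), 'moment': array([-0.02711234,  0.07134044,  0.04081534]), 'width': 87.71111271313126}
```

View pics/top0.png

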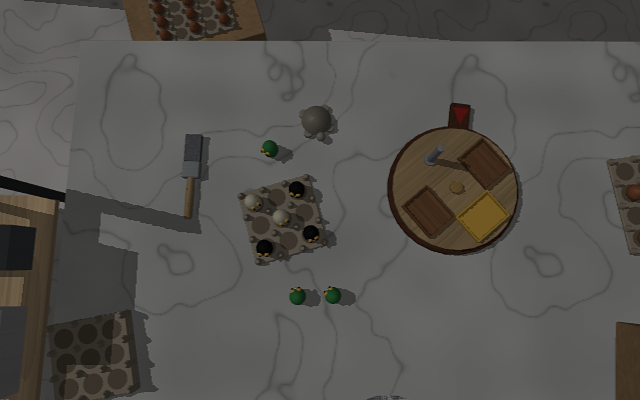

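View pics/side0.png

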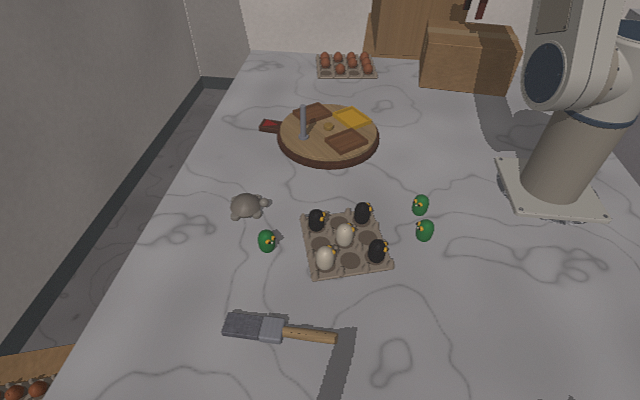

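Top view: dark owls at (296,189), (311,234) and (264,247), pale ones at (252,201) and (281,217). The green look-alikes at (270,149), (297,296) and (333,295) stand outside the tray, so they are not meant. The carousel is around (455,190), with the yellow dish at (484,217), post at (433,155) and red arrow at (460,115).

```bash
cat >> h.py <<'E'
from scipy.spatial.transform import Rotation as Rn
def ray(d,u,v,z):
    R=Rn.from_rotvec(d['attitude']).as_matrix(); c=np.array([(u-d['cx'])/d['fx'],(v-d['cy'])/d['fy'],1])
    r=R@c; e=np.array(d['eye']); return e+r*(z-e[2])/r[2]
def cloud(d):
    v,u=np.mgrid[:400,:640]; Z=d['range_z']
    P=np.stack([(u-d['cx'])/d['fx']*Z,(v-d['cy'])/d['fy']*Z,Z],-1)
    return P@Rn.from_rotvec(d['attitude']).as_matrix().T+d['eye']
E
python3 - <<'E'
from h import *
import pickle
d=pickle.load(open('top.pkl','rb')); im=d['pixels']; P=cloud(d)
print('table z',np.median(P[150:250,350:380,2]))
hsv=cv2.cvtColor(im,cv2.COLOR_RGB2HSV)
def blob(m,near,r=14):
    m=m.astype(np.uint8).copy(); k=np.zeros_like(m); cv2.circle(k,near,r,1,-1); m&=k
    n,l,s,c=cv2.connectedComponentsWithStats(m); i=1+np.argmax(s[1:,4]); return l==i,c[i],s[i]
tall=P[...,2]>30
for n,p in dict(d1=(296,189),d2=(311,234),d3=(264,247),p1=(252,201),p2=(281,217)).items():
    m,c,s=blob(tall,p); q=P[m]; top=q[q[:,2]>q[:,2].max()-12]
    print(n,c.round(1),s[4],'ray38',ray(d,*c,40).round(1),'zmax',q[:,2].max().round(1),'topmean',top.mean(0).round(1))
ym=(abs(hsv[...,0].astype(int)-24)<6)&(hsv[...,1]>170)&(hsv[...,2]>90)
m,c,s=blob(ym,(484,217),40); r=cv2.minAreaRect(np.argwhere(m)[:,::-1].astype(np.float32))
w=np.array([ray(d,u,v,42)[:2] for u,v in cv2.boxPoints(r)]); print('yellow',c,s,r,'corners',w.round(1),w.mean(0))
q=P[m]; print('yellow z',np.percentile(q[:,2],[5,50,95]))
rm=((hsv[...,0]<6)|(hsv[...,0]>174))&(hsv[...,1]>150)&(hsv[...,2]>60)
m,c,s=blob(rm,(460,115),25); print('red',c,s[4],ray(d,*c,18).round(1))
# carousel table disc: points z 27..37
cz=(P[...,2]>27)&(P[...,2]<42); cz[:, :385]=0; cz[:,525:]=0; cz[:120]=0
cs=max(cv2.findContours(cz.astype(np.uint8),0,1)[0],key=len)[:,0]
w=np.array([ray(d,u,v,32)[:2] for u,v in cs]).astype(np.float32); print('disc',cv2.minEnclosingCircle(w),cv2.fitEllipse(w))
pm=(P[...,2]>60); m,c,s=blob(pm,(433,155),25); print('post',c,s[4],P[m].mean(0),P[m][:,2].max(), 'top',P[m][P[m][:,2]>115].mean(0))
save(cv2.resize(im[140:300,230:530],None,fx=2.6,fy=2.6,interpolation=2),'crop.png')
E
```

```text
table z 0.8417112268198252
d1 [296.3 189. ] 211 ray38 [568.5 204.5  40. ] zmax 985.2 topmean [403.9 135.1 985.2]
d2 [310.9 233.1] 219 ray38 [469.6 170.7  40. ] zmax 985.2 topmean [403.9 135.1 985.2]
d3 [264.1 247.8] 230 ray38 [436.6 273.5  40. ] zmax 61.7 topmean [436.5 273.1  54.8]
p1 [252.6 201.3] 210 ray38 [540. 302.  40.] zmax 985.2 topmean [403.9 135.1 985.2]
p2 [280.8 216.9] 215 ray38 [505.3 238.1  40. ] zmax 985.2 topmean [403.9 135.1 985.2]
yellow [482.80925778 216.528332  ] [ 456  190   54   52 1253] ((482.3068542480469, 215.28274536132812), (34.7130126953125, 41.60578536987305), 48.36646270751953) corners [[ 509.  -148.6]
 [ 571.4 -220.4]
 [ 513.4 -268.3]
 [ 452.  -196.7]] [ 511.45576848 -208.53217451]
yellow z [32.83917792 35.86595309 45.90745877]
red [460.13432836 113.15671642] 134 [ 755.6 -177.2   18. ]
disc ((575.6448974609375, -152.1166534423828), 140.32907104492188) ((575.0907592773438, -152.82675170898438), (276.2700500488281, 277.2815856933594), 35.47391128540039)
post [437.02290076 151.90076336] 131 [635.42045053 -93.93907991 115.22889619] 985.2333659627421 top [634.79321798 -93.30357274 142.84157871]
```

View pics/crop.png

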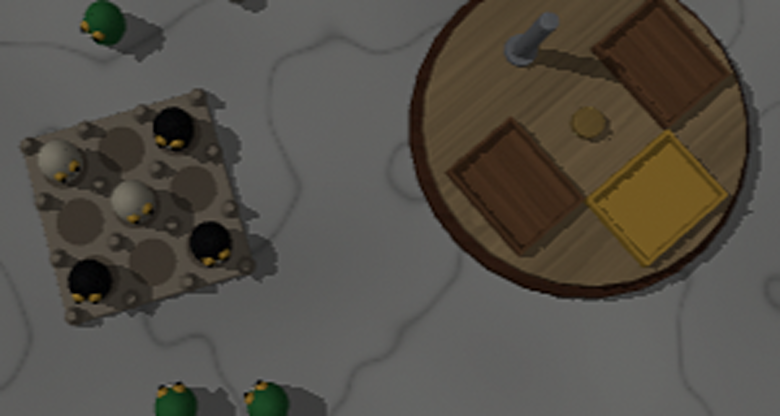

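The enlarged crop confirms it: three black owls sit in three tray corners, and the greens are all outside. I'll take the two on the carousel side (d1 and d2) and leave d3 at (436,273) in place. Moving now.

>>> {"api": "play_rows", "payload": {
  "plan": "8.7 2 -2.3 0 0 0 0;8.7 3 -3.5 0 0 0 0;8.7 3 -3.5 0 0 0 0;8.7 3 -3.5 0 0 0 0;8.7 3 -3.5 0 0 0 0;8.7 3 -3.5 0 0 0 0;8.7 3 -3.5 0 0 0 0;8.7 3 -3.5 0 0 0 0;8.7 3 -3.5 0 0 0 0;8.7 3 -3.5 0 0 0 0;8.7 3 -3.5 0 0 0 0;8.7 3 -3.5 0 0 0 0;8.7 3 -3.5 0 0 0 0;8.7 3 -3.5 0 0 0 0;8.7 3 -3.5 0 0 0 0;8.7 3 -3.5 0 0 0 0;8.7 3 -3.5 0 0 0 0;8.7 3 -3.5 0 0 0 0;8.7 3 -3.5 0 0 0 0;8.7 2 -2.3 0 0 0 0"
}}

```text
t: 2.6
ee_pos: [554.4, 181.4, 222.3]
orientation: [-3.121, -0.356, 0.001]
ft_force: [-1.1, 0.1, -0.6]
width: 87.1
```

>>> {"api": "play_rows", "payload": {
  "plan": "8.7 2 -2 1 0 0 -10.4;8.7 0 0 1 0 0 -10.4;8.7 0 0 1 0 0 -10.4;8.7 0 0 1 0 0 -10.4;8.7 0 0 1 0 0 -10.4;8.7 0 0 1 0 0 -10.4;8.7 0 0 1 0 0 -10.4;8.7 0 0 1 0 0 -10.4;8.7 0 0 0 0 0 -10.4;8.7 0 0 0 0 0 0;8.7 0 0 0 0 0 0"
}}

```text
t: 3.98
ee_pos: [568.9, 203.5, 142.6]
orientation: [-1.883, -2.514, 0.0]
ft_force: [0.2, -0.2, 0.3]
width: 87.1
```

```bash
cat >> h.py <<'E'
def where():
    o=get_obs(); M=Rn.from_rotvec(o['orientation']).as_matrix()
    print('t',round(o['t'],2),'pos',o['ee_pos'].round(1),'yaw_x',np.degrees(np.arctan2(M[1,0],M[0,0])).round(2),'tilt',np.degrees(np.arccos(-M[2,2])).round(2),'F',o['ft_force'].round(1),'w',round(o['width'],1),'q',o['qpos'].round(2)); return o,M
def to(x,y,z,yaw=None):
    o,M=where(); print('tool shift cm',(M.T@(np.array([x,y,z])-o['ee_pos'])/10).round(2))
E
python3 - <<'E'
from h import *
o,M=where()
d=get_image('wrist'); print(d['fx'],d['cx'],d['cy'],d['eye'],d['attitude']); save(d['pixels'],'w1.png')
to(568.7,204,20)
E
```

```text
t 3.98 pos [568.9 203.5 142.6] yaw_x 106.33 tilt 0.0 F [ 0.2 -0.2  0.3] w 87.1 q [0.32 0.49 1.73 0.   0.92 0.04]
309.70691628693146 321.09159596572755 193.00672184241577 [546.69241361 281.07795849 303.49443737] [2.81616154 0.40330499 0.05983557]
t 4.03 pos [568.9 203.5 142.7] yaw_x 106.37 tilt 0.0 F [-0.3 -0.2  0.3] w 87.0 q [0.32 0.49 1.73 0.   0.92 0.04]
tool shift cm [ 5.000e-02 -1.000e-02  1.227e+01]
```

View pics/w1.png

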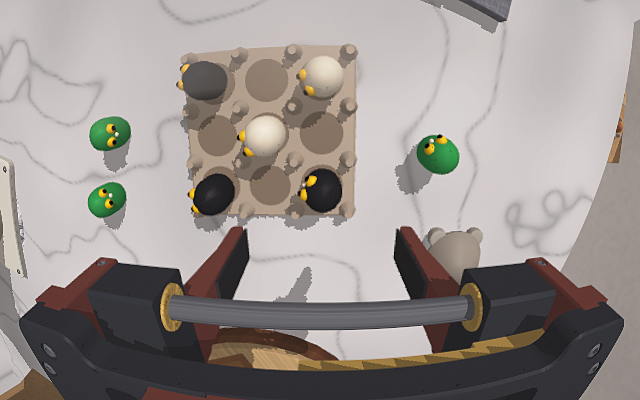

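Wrist view: d1 at (322,190) is centred between the fingers (their tips at about x=240 and x=400), and the jaws are aligned with the tray's x axis. Descending.

>>> {"api": "play_rows", "payload": {
  "plan": "8.7 0 0 2.5 0 0 0;8.7 0 0 3 0 0 0;8.7 0 0 2.5 0 0 0;8.7 0 0 2 0 0 0;8.7 0 0 1.5 0 0 0;8.7 0 0 0.8 0 0 0;8.7 0 0 0 0 0 0;2 0 0 0 0 0 0;2 0 0 0 0 0 0;2 0 0 0 0 0 0;2 0 0 0 0 0 0;2 0 0 0 0 0 0;2 0 0 0 0 0 0"
}}

```text
t: 5.65
ee_pos: [569.1, 203.6, 19.7]
orientation: [1.879, 2.518, 0.0]
ft_force: [0.1, 0.5, -0.2]
width: 35.4
```

>>> {"api": "play_rows", "payload": {
  "plan": "2 0 0 -0.5 0 0 0;2 0 0 -2 0 0 0;2 0 0 -3 0 0 0;2 0 0 -4 0 0 -8.2;2 0 0 -4 0 0 -8.2;2 0 0 -1.5 0 0 -8.2;2 0 0 0 0 0 0"
}}

```text
t: 6.52
ee_pos: [569.9, 203.9, 172.3]
orientation: [1.3, 2.857, 0.004]
ft_force: [-0.1, 0.3, -2.5]
width: 35.1
```

>>> {"api": "play_rows", "payload": {
  "plan": "2 -1.4 -1.5 0 0 0 0;2 -2 -2.1 0 0 0 0;2 -2.6 -2.8 0 0 0 0;2 -2.6 -2.8 0 0 0 0;2 -2.6 -2.8 0 0 0 0;2 -2.6 -2.8 0 0 0 0;2 -2.6 -2.8 0 0 0 0;2 -2.6 -2.8 0 0 0 0;2 -2.6 -2.8 0 0 0 0;2 -2.6 -2.8 0 0 0 0;2 -2.6 -2.8 0 0 0 0;2 -2 -2.1 0 0 0 0;2 -0.6 -0.5 0 0 0 0;2 0 0 0 0 0 0;2 0 0 0 0 0 0"
}}

```text
t: 8.4
ee_pos: [525.4, -223.6, 169.3]
orientation: [-1.299, -2.859, -0.0]
ft_force: [0.9, -0.1, -1.7]
width: 35.6
```

Run:
```python
from h import *
d=get_image('wrist'); im=d['pixels']; save(im,'w2.png')
to(525.3,-224.4,70)
hsv=cv2.cvtColor(im,cv2.COLOR_RGB2HSV)
m=((abs(hsv[...,0].astype(int)-23)<7)&(hsv[...,1]>150)&(hsv[...,2]>60)).astype(np.uint8)
n,l,s,c=cv2.connectedComponentsWithStats(m); print(s[s[:,4]>200])
print(d['eye'],d['attitude'])
```

```text
t 8.45 pos [ 525.6 -223.5  169.4] yaw_x 131.18 tilt 0.04 F [ 0.7 -0.7 -0.4] w 35.0 q [-0.42  0.41  1.79  0.    0.94 -1.14]
tool shift cm [-0.05 -0.08  9.94]
[[     0      0    640    400 247228]
 [   280    114     81     99   7633]
 [   393    153     26     27    548]
 [   292    236     20     20    279]]
[ 472.68000027 -163.02192151  330.23217152] [2.67678727 1.00365734 0.15009445]
```

View pics/w2.png

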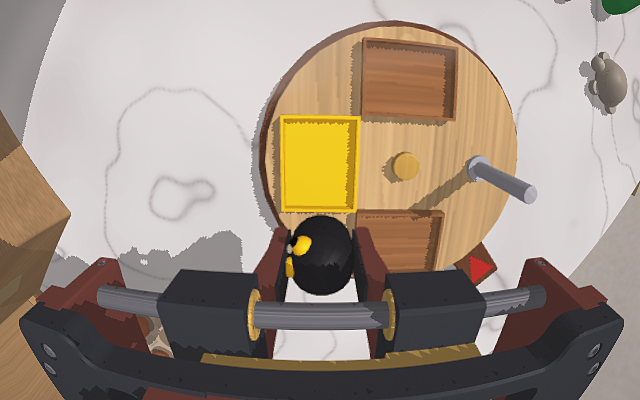

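Wrist view: the owl is held upright at (320,255), the empty yellow dish spans x 280–361 and y 114–213, and the knob is at (405,166). I'll check the dish and arrow with this second view.

```bash
cat >> h.py <<'E'
def fray(d,u,v,z):
    a=np.array([u-d['cx'],v-d['cy']]); r=np.hypot(*a); t=r/d['fx']
    c=np.r_[a/max(r,1e-9)*np.sin(t),np.cos(t)]; g=Rn.from_rotvec(d['attitude']).as_matrix()@c
    e=np.array(d['eye']); return e+g*(z-e[2])/g[2]
E
python3 - <<'E'
from h import *
d=get_image('wrist'); im=d['pixels']; hsv=cv2.cvtColor(im,cv2.COLOR_RGB2HSV)
w=np.array([fray(d,u,v,45)[:2] for u,v in [(281,116),(360,117),(357,212),(280,211)]]); print('dish',w.round(1),w.mean(0).round(1))
print('knob',fray(d,405,166,42).round(1),'postfoot',fray(d,475,163,32).round(1))
m=(((hsv[...,0]<6)|(hsv[...,0]>174))&(hsv[...,1]>200)&(hsv[...,2]>120)).astype(np.uint8); m[:, :440]=0
n,l,s,c=cv2.connectedComponentsWithStats(m); i=1+np.argmax(s[1:,4]); print('red',c[i],s[i],fray(d,*c[i],18).round(1))
t=pickle=None
import pickle
T=pickle.load(open('top.pkl','rb')); print('knob top',ray(T,456.5,187.3,42))
E
```

```text
dish [[ 454.1 -197.5]
 [ 509.3 -150.5]
 [ 570.1 -220.5]
 [ 512.1 -269.8]] [ 511.4 -209.6]
knob [ 574.5 -155.2   42. ] postfoot [634.9 -98.5  32. ]
red [478.54545455 276.        ] [476 274   7   6  11] [ 766.1 -185.2   18. ]
knob top [ 573.80072811 -154.08609687   42.        ]
```

>>> {"api": "play_rows", "payload": {
  "plan": "2 0 -0.1 1.5 0 0 0;2 0 0 3 0 0 0;2 0 0 3 0 0 0;2 0 0 2 0 0 0;2 0 0 1.2 0 0 0;2 0 0 0.7 0 0 0;2 0 0 0.4 0 0 0;2 0 0 0.3 0 0 0;2 0 0 0.1 0 0 0;2 0 0 0 0 0 0;2 0 0 0 0 0 0"
}}

```text
t: 9.88
ee_pos: [525.2, -225.2, 48.0]
orientation: [1.299, 2.86, 0.0]
ft_force: [-0.5, 0.1, -1.8]
width: 35.2
```

Run:
```python
from h import *
where()
```

```text
t 9.88 pos [ 525.2 -225.2   48. ] yaw_x 131.14 tilt 0.03 F [-0.5  0.1 -1.8] w 35.2 q [-0.43  0.6   1.84  0.    0.7  -1.14]
```

>>> {"api": "play_rows", "payload": {
  "plan": "2 0 0 0.05 0 0 0;2 0 0 0.05 0 0 0;2 0 0 0 0 0 0"
}}

```text
t: 10.25
ee_pos: [525.1, -225.1, 46.7]
orientation: [1.299, 2.86, 0.0]
ft_force: [0.4, 1.0, -0.1]
width: 35.1
```

>>> {"api": "play_rows", "payload": {
  "plan": "3.8 0 0 0 0 0 0;4.2 0 0 0 0 0 0;4.6 0 0 0 0 0 0;4.6 0 0 -0.5 0 0 0;4.6 0 0 -1 0 0 0;5 0 0 -2 0 0 0;6 0 0 -2.5 0 0 0;7 0 0 -3 0 0 0;8.7 0 0 -3 0 0 0;8.7 0 0 0 0 0 0"
}}

```text
t: 11.5
ee_pos: [526.7, -225.8, 169.7]
orientation: [1.297, 2.855, 0.0]
ft_force: [0.2, 0.4, -0.8]
width: 85.0
```

Run:
```python
from h import *
o,M=where()
d=get_image('wrist'); save(d['pixels'],'w3.png')
to(469.6,171.7,150)
```

```text
t 11.5 pos [ 526.7 -225.8  169.7] yaw_x 131.14 tilt 0.32 F [ 0.2  0.4 -0.8] w 85.0 q [-0.43  0.41  1.79  0.    0.93 -1.14]
t 11.55 pos [ 525.7 -225.4  168.1] yaw_x 131.14 tilt 0.16 F [-0.4 -0.  -0.3] w 86.7 q [-0.43  0.41  1.79 -0.    0.93 -1.14]
tool shift cm [33.6  21.9   1.75]
```

View pics/w3.png

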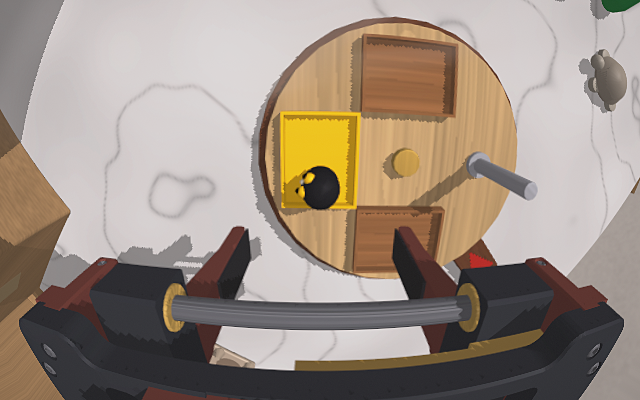

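The first owl stands in the dish at (321,187), near its lower end. Now for d2.

>>> {"api": "play_rows", "payload": {
  "plan": "8.7 1.4 0.9 0 0 0 0;8.7 2.2 1.4 0 0 0 0;8.7 2.8 1.8 0 0 0 0;8.7 2.8 1.8 0 0 0 0;8.7 2.8 1.8 0 0 0 0;8.7 2.8 1.8 0 0 0 0;8.7 2.8 1.8 0 0 0 0;8.7 2.8 1.8 0 0 0 0;8.7 2.8 1.8 0 0 0 0;8.7 2.8 1.8 0 0 0 0;8.7 2.8 1.8 0 0 0 0;8.7 2.8 1.8 0 0 0 0;8.7 1.4 1.1 0 0 0 0;8.7 0.6 0.5 0 0 0 0;8.7 0 0 1 0 0 8.2;8.7 0 0 1 0 0 8.2;8.7 0 0 1 0 0 8.2;8.7 0 0 0 0 0 0;8.7 0 0 0 0 0 0"
}}

```text
t: 13.92
ee_pos: [469.1, 171.7, 136.8]
orientation: [1.876, 2.52, -0.0]
ft_force: [-0.1, 0.1, 0.4]
width: 87.0
```

Run:
```python
from h import *
d=get_image('wrist'); save(d['pixels'],'w4.png')
to(469.6,171.7,19.7)
```

```text
t 13.97 pos [469.2 171.8 136.9] yaw_x 106.64 tilt 0.02 F [-0.4 -0.3 -0.5] w 87.2 q [ 0.33  0.37  1.97 -0.    0.81  0.04]
tool shift cm [-0.02  0.03 11.72]
```

View pics/w4.png

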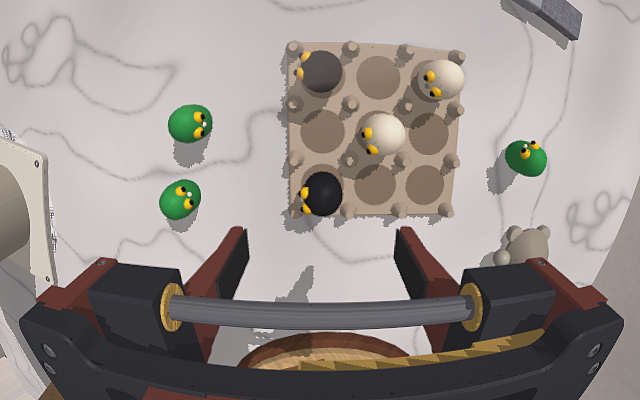

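d2 is at (322,193), centred between the fingers as d1 was. Grasping.

>>> {"api": "play_rows", "payload": {
  "plan": "8.7 0 0 2.5 0 0 0;8.7 0 0 3 0 0 0;8.7 0 0 2.5 0 0 0;8.7 0 0 2 0 0 0;8.7 0 0 1.2 0 0 0;8.7 0 0 0.5 0 0 0;8.7 0 0 0 0 0 0;2 0 0 0 0 0 0;2 0 0 0 0 0 0;2 0 0 0 0 0 0;2 0 0 0 0 0 0;2 0 0 0 0 0 0;2 0 0 0 0 0 0"
}}

```text
t: 15.6
ee_pos: [469.1, 172.1, 19.7]
orientation: [1.879, 2.518, 0.0]
ft_force: [-0.3, 0.4, 0.5]
width: 34.9
```

>>> {"api": "play_rows", "payload": {
  "plan": "2 0 0 -0.5 0 0 0;2 0 0 -2 0 0 0;2 0 0 -3 0 0 0;2 0 0 -4 0 0 -8.2;2 0 0 -4 0 0 -8.2;2 0 0 -1.5 0 0 -8.2;2 0 0 0 0 0 0;2 0 0 0 0 0 0"
}}

```text
t: 16.6
ee_pos: [468.3, 171.8, 169.0]
orientation: [-1.303, -2.858, 0.001]
ft_force: [0.4, -0.3, -1.1]
width: 35.3
```

Run:
```python
from h import *
to(497.6,-193.3,170)
```

```text
t 16.6 pos [468.3 171.8 169. ] yaw_x 130.98 tilt 0.08 F [ 0.4 -0.3 -1.1] w 35.3 q [ 0.33  0.32  1.95  0.    0.88 -0.39]
tool shift cm [-29.48 -21.73  -0.09]
```

>>> {"api": "play_rows", "payload": {
  "plan": "2 -1.4 -1 0 0 0 0;2 -2.1 -1.5 0 0 0 0;2 -2.6 -1.9 0 0 0 0;2 -2.6 -1.9 0 0 0 0;2 -2.6 -1.9 0 0 0 0;2 -2.6 -1.9 0 0 0 0;2 -2.6 -1.9 0 0 0 0;2 -2.6 -1.9 0 0 0 0;2 -2.6 -1.9 0 0 0 0;2 -2.6 -1.9 0 0 0 0;2 -2.6 -1.9 0 0 0 0;2 -2 -1.6 0 0 0 0;2 -0.6 -0.5 0 0 0 0;2 0 0 0 0 0 0;2 0 0 0 0 0 0"
}}

```text
t: 18.48
ee_pos: [499.2, -192.2, 169.4]
orientation: [-1.299, -2.86, -0.0]
ft_force: [-0.1, -0.1, -1.8]
width: 35.3
```

Run:
```python
from h import *
to(497.6,-193.3,46.7)
```

```text
t 18.48 pos [ 499.2 -192.2  169.4] yaw_x 131.15 tilt 0.06 F [-0.1 -0.1 -1.8] w 35.3 q [-0.39  0.36  1.87  0.    0.91 -1.11]
tool shift cm [ 1.000e-02 -1.900e-01  1.227e+01]
```

>>> {"api": "play_rows", "payload": {
  "plan": "2 0.1 -0.2 1.5 0 0 0;2 0 0 3 0 0 0;2 0 0 3 0 0 0;2 0 0 2 0 0 0;2 0 0 1.2 0 0 0;2 0 0 0.7 0 0 0;2 0 0 0.4 0 0 0;2 0 0 0.3 0 0 0;2 0 0 0.1 0 0 0;2 0 0 0 0 0 0;2 0 0 0.07 0 0 0;2 0 0 0 0 0 0;2 0 0 0 0 0 0"
}}

```text
t: 20.1
ee_pos: [497.5, -193.5, 47.0]
orientation: [1.299, 2.86, 0.0]
ft_force: [0.2, 0.7, -1.2]
width: 35.2
```

Run:
```python
from h import *
where()
```

```text
t 20.1 pos [ 497.5 -193.5   47. ] yaw_x 131.14 tilt 0.01 F [ 0.2  0.7 -1.2] w 35.2 q [-0.39  0.56  1.93 -0.    0.65 -1.11]
```

>>> {"api": "play_rows", "payload": {
  "plan": "2 0 0 0.03 0 0 0;2 0 0 0 0 0 0;3.8 0 0 0 0 0 0;4.2 0 0 0 0 0 0;4.6 0 0 0 0 0 0;4.6 0 0 -0.5 0 0 0;4.6 0 0 -1 0 0 0;5 0 0 -2 0 0 0;6 0 0 -2.5 0 0 0;7 0 0 -3 0 0 0;8.7 0 0 -3 0 0 0;8.7 0 0 -1.3 0 0 0;8.7 0 0 0 0 0 0;8.7 0 0 0 0 0 0"
}}

```text
t: 21.85
ee_pos: [496.8, -193.2, 178.7]
orientation: [-1.299, -2.859, 0.0]
ft_force: [0.5, -0.1, -0.6]
width: 87.3
```

Run:
```python
from h import *
import pickle
d=get_image('wrist'); save(d['pixels'],'w5.png')
to(638,-97,180)
T=get_image('top'); pickle.dump(T,open('top2.pkl','wb')); save(T['pixels'],'top2.png')
```

```text
t 21.9 pos [ 496.7 -193.2  178.6] yaw_x 131.14 tilt 0.12 F [-0.5  2.  -0.6] w 87.0 q [-0.39  0.35  1.87  0.    0.93 -1.11]
tool shift cm [-2.05 16.97 -0.16]
```

View pics/w5.png

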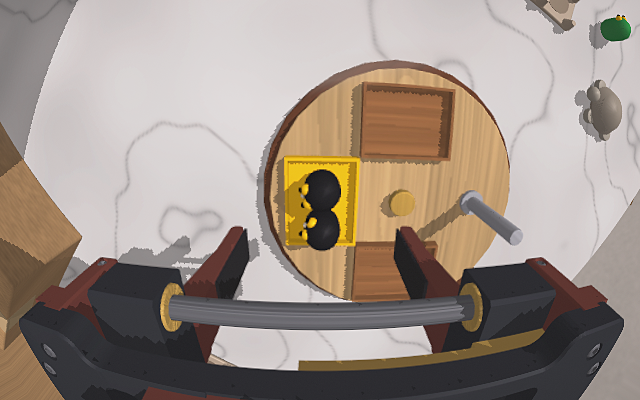

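Both owls stand in the yellow dish, at (322,190) and (322,230). Next I locate the post top and the arrow.

Run:
```python
from h import *
import pickle
d=get_image('wrist'); T=pickle.load(open('top2.pkl','rb')); c=np.array([574.8,-153.3])
print('top',fray(d,516,237,132).round(1),'foot',fray(d,469,201,32).round(1))
hsv=cv2.cvtColor(T['pixels'],cv2.COLOR_RGB2HSV)
rm=(((hsv[...,0]<6)|(hsv[...,0]>174))&(hsv[...,1]>190)&(hsv[...,2]>60)); rm[:,:440]=0;rm[:,480:]=0;rm[135:]=0;rm[:95]=0
vu=np.argwhere(rm); w=np.array([ray(T,u,v,18)[:2] for v,u in vu]); m=w.mean(0); print('red',len(w),m.round(1),np.degrees(np.arctan2(*(m-c)[::-1])))
P=cloud(T); k=(P[...,2]>6)&(P[...,2]<30)&(np.hypot(P[...,0]-c[0],P[...,1]-c[1])>153)&(np.hypot(P[...,0]-c[0],P[...,1]-c[1])<240)&(P[...,0]>680)
m=P[k].mean(0)[:2]; print('tongue',k.sum(),m.round(1),np.degrees(np.arctan2(*(m-c)[::-1])))
to(638,-97,180)
```

```text
top [ 638.1 -100.2  132. ] foot [ 638.5 -100.5   32. ]
red 131 [ 755.5 -177.3] -7.552930448159174
tongue 461 [ 752.5 -173.8] -6.597670415816768
t 22.0 pos [ 496.8 -193.2  178.6] yaw_x 131.13 tilt 0.12 F [-0.3  0.3  0.2] w 87.2 q [-0.39  0.35  1.87  0.    0.93 -1.11]
tool shift cm [-2.04 16.96 -0.16]
```

>>> {"api": "play_rows", "payload": {
  "plan": "8.7 -0.2 1.8 0 0 0 0;8.7 -0.4 3 0 0 0 0;8.7 -0.4 3.5 0 0 0 0;8.7 -0.4 3.5 0 0 0 0;8.7 -0.4 3 0 0 0 0;8.7 -0.3 1.5 0 0 0 0;8.7 0 0.5 0 0 0 0;8.7 0 0 0 0 0 0;8.7 0 0 0 0 0 0"
}}

```text
t: 23.12
ee_pos: [637.1, -99.2, 179.7]
orientation: [-1.3, -2.859, 0.0]
ft_force: [-0.6, 0.7, 0.5]
width: 87.0
```

Run:
```python
from h import *
d=get_image('wrist'); save(d['pixels'],'w6.png')
to(638,-98.5,85)
```

```text
t 23.18 pos [637.2 -99.3 179.7] yaw_x 131.09 tilt 0.02 F [ 0.2 -0.5 -0.5] w 86.8 q [-0.17  0.5   1.61 -0.    1.03 -0.89]
tool shift cm [0.01 0.12 9.47]
```

View pics/w6.png

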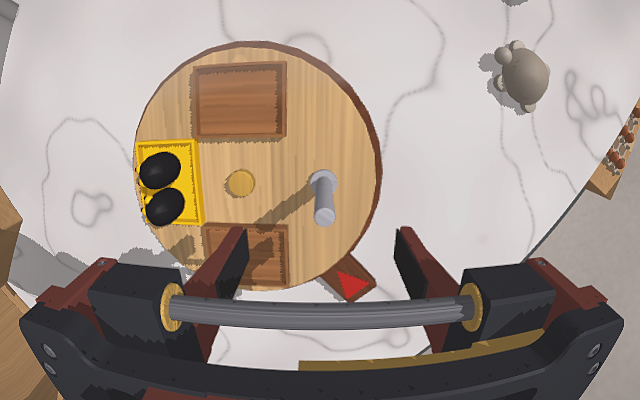

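The post at (323,200) is centred between the fingers, and both owls are standing. Descending and gripping.

>>> {"api": "play_rows", "payload": {
  "plan": "8.7 0 0.1 1.5 0 0 0;8.7 0 0 2.5 0 0 0;8.7 0 0 2.5 0 0 0;8.7 0 0 2 0 0 0;8.7 0 0 1 0 0 0;8.7 0 0 0 0 0 0;5 0 0 0 0 0 0;3 0 0 0 0 0 0;2.4 0 0 0 0 0 0;1.8 0 0 0 0 0 0;1 0 0 0 0 0 0;1 0 0 0 0 0 0;1 0 0 0 0 0 0;1 0 0 0 0 0 0"
}}

```text
t: 24.92
ee_pos: [638.9, -97.9, 84.7]
orientation: [1.299, 2.86, 0.001]
ft_force: [1.7, 1.5, -0.9]
width: 15.8
```

Run:
```python
from h import *
o,M=where()
# arc in tool axes, constant orientation; 38 rows with ramps
c=np.array([574.8,-153.3]); p=np.array([638,-98.5]); r=np.hypot(*(p-c)); a0=np.arctan2(*(p-c)[::-1]); D=np.radians(131.8)
w=np.r_[.3,.6,.9,np.ones(34),.9,.6,.3]; s=np.r_[0,np.cumsum(w)/w.sum()]
X=np.stack([r*np.cos(a0+D*s),r*np.sin(a0+D*s),0*s],1)+np.r_[c,0]
L=X@M/10; L=np.round(L-L[0],2); d=np.diff(L,axis=0)[:,:2].round(2)
print(r,X[-1]); 
for i in (0,20): print(';'.join(f'1 {a:g} {b:g} 0 0 0 0' for a,b in d[i:i+20]))
```

```text
t 24.93 pos [638.9 -97.9  84.7] yaw_x 131.13 tilt 0.04 F [ 1.7  1.5 -0.9] w 15.8 q [-0.17  0.62  1.66  0.    0.86 -0.89]
83.64974596494605 [ 491.8230631  -142.71189619    0.        ]
1 0.15 -0 0 0 0 0;1 0.31 -0.01 0 0 0 0;1 0.46 -0.04 0 0 0 0;1 0.51 -0.07 0 0 0 0;1 0.5 -0.1 0 0 0 0;1 0.49 -0.13 0 0 0 0;1 0.49 -0.16 0 0 0 0;1 0.47 -0.19 0 0 0 0;1 0.47 -0.22 0 0 0 0;1 0.44 -0.25 0 0 0 0;1 0.44 -0.27 0 0 0 0;1 0.41 -0.3 0 0 0 0;1 0.4 -0.33 0 0 0 0;1 0.37 -0.35 0 0 0 0;1 0.35 -0.37 0 0 0 0;1 0.33 -0.39 0 0 0 0;1 0.31 -0.41 0 0 0 0;1 0.28 -0.43 0 0 0 0;1 0.25 -0.44 0 0 0 0;1 0.22 -0.46 0 0 0 0
1 0.2 -0.47 0 0 0 0;1 0.17 -0.49 0 0 0 0;1 0.13 -0.49 0 0 0 0;1 0.11 -0.5 0 0 0 0;1 0.08 -0.51 0 0 0 0;1 0.04 -0.51 0 0 0 0;1 0.01 -0.51 0 0 0 0;1 -0.01 -0.51 0 0 0 0;1 -0.05 -0.51 0 0 0 0;1 -0.08 -0.51 0 0 0 0;1 -0.11 -0.49 0 0 0 0;1 -0.14 -0.5 0 0 0 0;1 -0.17 -0.48 0 0 0 0;1 -0.2 -0.47 0 0 0 0;1 -0.23 -0.46 0 0 0 0;1 -0.26 -0.44 0 0 0 0;1 -0.28 -0.43 0 0 0 0;1 -0.28 -0.37 0 0 0 0;1 -0.19 -0.23 0 0 0 0;1 -0.1 -0.12 0 0 0 0
```

>>> {"api": "play_rows", "payload": {
  "plan": "1 0.15 0 0 0 0 0;1 0.31 -0.01 0 0 0 0;1 0.46 -0.04 0 0 0 0;1 0.51 -0.07 0 0 0 0;1 0.5 -0.1 0 0 0 0;1 0.5 -0.13 0 0 0 0;1 0.5 -0.16 0 0 0 0;1 0.48 -0.19 0 0 0 0;1 0.48 -0.22 0 0 0 0;1 0.45 -0.25 0 0 0 0;1 0.45 -0.27 0 0 0 0;1 0.42 -0.3 0 0 0 0;1 0.4 -0.33 0 0 0 0;1 0.38 -0.36 0 0 0 0;1 0.35 -0.38 0 0 0 0;1 0.33 -0.4 0 0 0 0;1 0.31 -0.42 0 0 0 0;1 0.28 -0.44 0 0 0 0;1 0.25 -0.45 0 0 0 0;1 0.22 -0.47 0 0 0 0"
}}

```text
t: 27.42
ee_pos: [546.6, -66.5, 84.6]
orientation: [-1.296, -2.851, -0.007]
ft_force: [-7.6, 31.6, 10.9]
width: 15.5
```

>>> {"api": "play_rows", "payload": {
  "plan": "1 0.2 -0.48 0 0 0 0;1 0.17 -0.49 0 0 0 0;1 0.13 -0.5 0 0 0 0;1 0.11 -0.5 0 0 0 0;1 0.08 -0.51 0 0 0 0;1 0.04 -0.51 0 0 0 0;1 0.01 -0.51 0 0 0 0;1 -0.01 -0.51 0 0 0 0;1 -0.05 -0.51 0 0 0 0;1 -0.08 -0.51 0 0 0 0;1 -0.11 -0.5 0 0 0 0;1 -0.14 -0.5 0 0 0 0;1 -0.17 -0.48 0 0 0 0;1 -0.2 -0.47 0 0 0 0;1 -0.23 -0.46 0 0 0 0;1 -0.26 -0.44 0 0 0 0;1 -0.28 -0.43 0 0 0 0;1 -0.28 -0.37 0 0 0 0;1 -0.19 -0.23 0 0 0 0;1 -0.1 -0.12 0 0 0 0"
}}

```text
t: 29.92
ee_pos: [491.3, -142.6, 84.7]
orientation: [1.299, 2.86, 0.0]
ft_force: [0.4, 3.6, -2.5]
width: 15.6
```

>>> {"api": "play_rows", "payload": {
  "plan": "1 0 0 0 0 0 0;1 0 0 0 0 0 0;1 0 0 0 0 0 0;1 0 0 0 0 0 0"
}}

```text
t: 30.42
ee_pos: [491.4, -142.5, 84.7]
orientation: [1.299, 2.86, 0.0]
ft_force: [1.1, -0.9, -4.9]
width: 15.4
```

Run:
```python
from h import *
where(); c=np.array([574.8,-153.3])
T=get_image('top'); P=cloud(T); hsv=cv2.cvtColor(T['pixels'],cv2.COLOR_RGB2HSV)
m=(abs(hsv[...,0].astype(int)-24)<6)&(hsv[...,1]>170)&(hsv[...,2]>90); m[:,:380]=0;m[:,530:]=0;m[:100]=0;m[265:]=0
n,l,s,cc=cv2.connectedComponentsWithStats(m.astype(np.uint8)); i=1+np.argmax(s[1:,4])
r=cv2.minAreaRect(np.argwhere(l==i)[:,::-1].astype(np.float32)); w=np.array([ray(T,u,v,43)[:2] for u,v in cv2.boxPoints(r)]); g=w.mean(0)
print('dish',s[i],r,w.round(1),g,np.degrees(np.arctan2(*(g-c)[::-1])))
im=T['pixels']; a=cv2.resize(im[90:270,380:530],None,fx=3.3,fy=3.3,interpolation=2); save(a,'end.png')
```

```text
t 30.43 pos [ 491.4 -142.5   84.7] yaw_x 131.14 tilt 0.04 F [ 1.1 -0.9 -4.9] w 15.4 q [-0.31  0.47  1.96 -0.    0.7  -1.02]
dish [437 132  46  37 494] ((459.6900329589844, 149.67001342773438), (43.416351318359375, 31.395538330078125), 8.130102157592773) [[ 631.  -110. ]
 [ 703.8 -122.5]
 [ 689.7 -219.5]
 [ 617.3 -205.9]] [ 660.450479   -164.48843258] -7.4423468539848985
```

View pics/end.png

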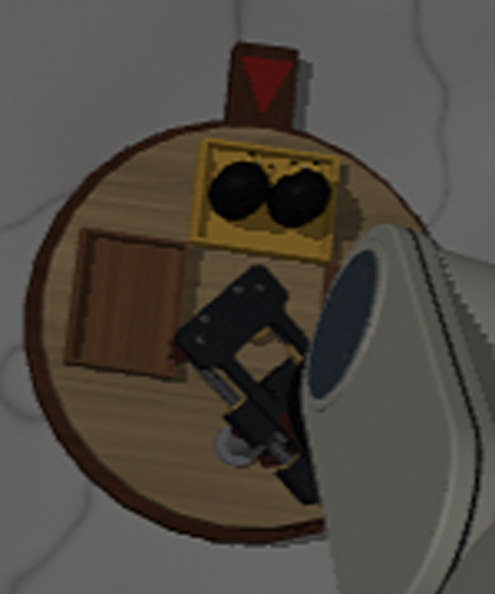

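The dish points at -7.4° and the arrow at -7.5°. Both owls stand at (240,190) and (300,195), and the post is gripped. I'll hold briefly and hand in.

>>> {"api": "play_rows", "payload": {
  "plan": "1 0 0 0 0 0 0;1 0 0 0 0 0 0;1 0 0 0 0 0 0;1 0 0 0 0 0 0;1 0 0 0 0 0 0"
}}

```text
t: 31.1
ee_pos: [491.4, -142.4, 84.7]
orientation: [1.299, 2.86, 0.0]
ft_force: [5.2, -1.0, -7.6]
width: 16.0
```

Run:
```python
from h import *
where(); print(close_job())
```

```text
t 31.1 pos [ 491.4 -142.4   84.7] yaw_x 131.14 tilt 0.04 F [ 5.2 -1.  -7.6] w 16.0 q [-0.31  0.47  1.96  0.    0.7  -1.02]
the job is handed in; nothing more can be done
None
```

I set two dark owls down upright in the yellow dish, left the third in its pocket, and turned the carousel about 132° anticlockwise by the post. I handed the job in at 31.1 s, still gripping the post; no verdict was reported.

- **Dish and owls:** in the last overhead view the dish points at -7.4°. The arrow measured -7.5° by its red patch and -6.6° by its wooden tongue. Either way the dish is about 1 mm off sideways, against the 10 mm allowed. Both owls were standing in that picture.
- **Post grip:** the fingers stopped at 16.0 mm, the post's diameter. The arm was still, and the wrist read under 10 N.
- **Force during the turn:** one reading midway showed about 34 N sideways at the wrist. The path's radius was roughly 1 mm too small. It was back below 10 N at the end.
- **Not rechecked:** I did not look at the tray again after taking the second owl, nor at the turtle and brush at the end. Nothing in the readings suggested a touch.

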